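# Hold an instrument column true with an engineer's square

## Robot

A 6-joint arm with a two-finger parallel gripper is mounted at the origin on the work surface. World frame = base frame: x ahead of the robot, y to its left, z up, the work surface at z = 0. Lengths are in m, angles in rad, forces in N, time in s.
With the tool pointing down it reaches from about 0.35 to 0.775 m from the base axis. Payload 7.3 kg.
Tool frame: the origin (TCP) lies between the finger pads; the fingertips stand 25 mm ahead of it and the grasp point (between the pads) lies 6 mm ahead of it; y points along the fingers, z is the direction in which the jaws open and shut, and the axes are right-handed (so a half turn about y gives the same grasp; the last joint's range is limited). The gripper opens to 92 mm and grips with 3 to 60 N. Pads are 19 mm wide; open, the fingers measure 130 mm over their backs; the gripper's body (75 mm by 190 mm) begins 47 mm behind the grasp point.
Start: joints at [1.012, 0.342, 1.524, -0, 1.275, -0.146], TCP at [0.211, 0.481, 0.252] pointing down, gripper open.
Joint ranges: [-2.53, 2.53], [-0.77, 2.02], [0.04, 2.7], [-1, 4.14], [0.28, 2.66], [-3.11, 3.11]. Speed limits (rad/s): [2.57, 2.57, 3.14, 3.14, 3.14, 3.14].

## Interface

Orientations are given as [roll, pitch, yaw] about the fixed x, y, z axes, in that order (R = Rz(yaw) Ry(pitch) Rx(roll)).
In Python, from cell import sensors, read_camera, hand_in gives the robot as it stands. The module is installed in compiled form; this text tells all that it offers.
- The arm moves only by the tool send_rows, never from a script. Its argument "motion" is a list that holds one entry, the list of rows, each a list of 4 numbers: the shift along the tool's x, y, z in m, then the turn about the tool's y in degrees. In form: [[[tx, ty, tz, twist], ...]]. A call has 1 to 8 rows; each row is the pose to reach, as a shift and turn from the pose measured when the call began, along the tool's axes at that moment; what a row does not reach only later rows make up. A row lasts 1/10 s, in which the tool goes at most 50 mm and 8.59 degrees, less where a joint would pass 70% of its speed; a pose out of reach is approached as far as the arm can. A call with a gripper value outside its range is refused whole. "gripper" is the opening, from 0 (shut) to 1 (fully open), set as the call begins (left out, the last holds). The fingers move at their own pace and stop on an object; "grip_force" is the grip in N (left out, the last holds). Time passes only in rows, so rows that repeat a pose let the fingers close. It gives the time, the measured TCP pose, the force and the opening at its end, in the units of the state.
- sensors.observe(): the state, without advancing time (a new reading comes with each control period).
- read_camera(name): name is "side" or "top"; returns a dict with "frame" (384x512x3 uint8, red, green, blue), "fx", "fy", "cx", "cy" (pixels), "extrinsics" (4x4, takes a point from world to camera coordinates). Camera axes: x right, y up, looking along -z (the intrinsics and any distortion apply to the point x, -y, -z); pixel columns grow to the right and rows downward; lengths in m; the calibration is good to about 2 mm. A picture is of the moment at which its call begins. There is no depth.
- hand_in(): hands the job in, once; it reports no verdict.
The state is a dict: "time": time; "qpos": joint angles; "qvel": joint speeds; "joint_efforts": joint torques, N m; "tool_pos": TCP position; "tool_rot": TCP orientation; "contact_force": force on the tool from outside, world axes, zero at the start; "torque": the same for the moment, N m; "opening": finger opening in m.
Only numpy, scipy, OpenCV 4.12 (cv2) and the standard library are available. Lean on these libraries where they do the work, as an engineer would, in place of code of your own. Each camera call takes 0.05 s, during which the arm holds its last target.

## Task

The column of the blue instrument stand leans on its finger-tight cross screw: pick up the red engineer's square, stand it on the base plate and push it into the corner, square to the middle of the column's near face, until the stock sits flat on the plate and the blade touches the column along its whole edge, so that the column stands upright. Do not shove the column back past upright, and leave everything else where it is. Finish while holding: keep gripping the square, pressed against both plate and column, so that a colleague can tighten the screw.

Things in the scene. Friction and masses are not known exactly. Their poses are not given: they have to be found in the camera images.
- square: Engineer's square, about 450 g, standing loose on the bench, steel blade up. Origin: centre of underside; x along the stock to the blade end (roughly away from the robot), z up. In mm: red stock 138 long (x -70 to +68), 18 wide (y), 34 high; foot flange 44 wide, 5 thick, x -70 to +62. Blade x +42 to +70, 5 thick (y), 160 high; its outer edge at x +70 reaches down to the underside.
- toe (a point): Outer corner of the square: foot of the blade's outer edge, at the underside (x +70, y 0, z 0 mm in the square's frame; same axes).
- square_grip (a point): Grip point in the stock's width centre, 95 mm behind the blade's outer edge, 21 mm above the underside (x -25, y 0, z +21 mm in the square's frame; same axes). The stock is 18 mm wide here.
- base_plate: Blue base plate of the stand, 260 (x) by 150 (y) by 10 mm, fixed, top 16 mm above the bench. Origin: centre of its underside, 6 mm above the bench. x runs from its free end (towards the robot) to the column, z up. Clear in front of the column. Two steel cheeks 44 mm high clasp the column's sides, behind its near face.
- corner (a point): Corner to fill: on the plate's top, at the foot line of the near face of the column when it is upright, on the centre line (x +70, y 0, z +10 mm in the plate's frame; same axes). The square is home when toe is here with the square's x along the plate's x.
- column: Square aluminium column, 40 (x) by 42 (y) mm, top 300 and foot 20 mm above the bench. Swings about the plate's y on a screw; stays where left; 0.4 N m (3 N at the blade's top) swings it. Origin: screw axis, 22 mm above the plate's top, 20 mm behind the near face; z up the column, x as the plate's when upright. Starts leaning 0.04-0.09 rad to the plate's free end; can swing 0.1 past upright.
- column_face (a point): Centre line of the column's near face, 122 mm above the screw axis (144 mm above the plate's top when upright); column axes.
- rack: Stainless test tube rack, 250 by 100 by 85 mm with glass tubes 150 mm high, fixed; origin centre of underside. It stands on the other side from the stand. Leave alone.
- jar: White reagent jar with red cap, 62 mm diameter, 70 mm high; origin centre of underside. Stands in the middle strip with the square, nearer to or farther from the robot than it. Leave alone.
- beaker: Glass beaker, 72 mm diameter, 85 mm high, behind; origin centre of underside. Leave alone.
- electrode_arm: Electrode arm lying near the robot's left: black 36 mm block, 12 mm steel rod, about 220 mm long along its x; origin on the bench in the middle. Leave alone.
- hex_key: Dark L-shaped hex key, 8 mm thick, 140 by 30 mm, lying near the robot's right; origin on the bench under the long leg's middle. Leave alone.
- amber_bottle: Amber bottle, 64 mm diameter, 130 mm high, behind; origin centre of underside. Leave alone.
- dish: White ceramic dish, 90 mm diameter, 16 mm high, to the right; origin centre of underside. Leave alone.

How it is judged:
On the way, in this order (a step that is already met when the one before it is completed fails the run):
1. the square is lifted clear of the bench in the fingers (height (world z) of square above 0.022 m and contact force between the fingers and square above 1.5 N), for 0.2 s.
2. the square is home in the corner, touching plate and column, and held (contact force between square and column above 1.5 N and contact force between square and base_plate above 1 N and angle between each of square, column's own z axis and vertical below 0.015 rad and angle between the x axis of square and the x axis of base_plate, either way round below 0.07 rad and x of toe in the frame of corner between -0.0025 and 0.0025 m and y of toe in the frame of corner between -0.018 and 0.018 m and z of toe in the frame of corner below 0.003 m and contact force between the fingers and square above 1.5 N), for 0.5 s.
At the end, for the whole second after the job is handed in: The gripped square touches plate (over 1 N) and column (over 1.5 N), blade foot within 2.5 mm of the corner and 18 mm of the centre line, down on the plate within 3 mm, square and column upright within 0.015 rad, stock square to the face within 0.07 rad; nothing else moved over 30 mm (all of step 2 and linear speed of square below 0.01 m/s and distance of each of jar, beaker, electrode_arm, hex_key, amber_bottle, dish from where it was at the start of the episode below 0.03 m); the arm keeps its last pose, push and grip.
It fails at once if the column is shoved back more than 0.04 rad past upright (x of column_face in the frame of corner above 0.0051 m).
It fails at once if a bystander is pushed or knocked by more than 30 mm (distance of any of jar, beaker, electrode_arm, hex_key, amber_bottle, dish from where it was at the start of the episode above 0.03 m).
It fails at once if the square falls over (angle between square's own z axis and vertical above 0.6 rad).
It also fails if it takes over 64 s, if anything falls off the work surface, if the arm or the gripper's body presses on something with over 40 N, if the wrist force passes 120 N, or if a joint passes its speed limit or range.

## Working session

There is one attempt and no reset: what is moved stays moved. The work goes in short steps, Python scripts to look and compute and a tool call to move; the robot and the scene stay as the last step left them, time stands still between calls to the robot, and variables do not carry over. Pictures are saved under pics/ and viewed, and the job is handed in when it is done.

Besides the shell and the picture viewer there is one more tool, called after "Call:" by a JSON object that holds its "fn" and its "kwargs". send_rows: Moves the arm, as the interface text tells. Its arguments: {"type":"object","properties":{"motion":{"type":"array"},"gripper":{"type":"number"},"grip_force":{"type":"number"}},"required":["motion"]}

```bash
mkdir -p pics; python3 - <<'E'
from cell import sensors, read_camera
import cv2,numpy as np,pickle
s=sensors.observe();print(s)
d={}
for n in("side","top"):
    c=read_camera(n);d[n]=c
    cv2.imwrite(f"pics/{n}0.png",cv2.resize(c["frame"][:,:,::-1],(800,600),interpolation=cv2.INTER_CUBIC))
    print(n,{k:v for k,v in c.items() if k!="frame"})
pickle.dump(d,open("c0.pkl","wb"))
E
```

```text
{'time': 0.0, 'qpos': array([ 1.01197435e+00,  3.42739598e-01,  1.52503421e+00, -4.17498019e-06,
        1.27538673e+00, -1.46004134e-01]), 'qvel': array([ 0.00075031,  0.00100652,  0.00017628,  0.00023474, -0.00040645,
       -0.00095159]), 'joint_efforts': array([-1.50230029e-03, -4.31237984e+01, -2.44220102e+01,  7.17254123e-02,
        5.59319579e-02, -8.06133494e-05]), 'tool_pos': array([0.21040851, 0.48058458, 0.25103017]), 'tool_rot': array([-1.57234811e+00,  2.24154931e-04, -4.12816797e-01]), 'contact_force': array([-0.0216561 , -0.25255126,  0.25963691]), 'torque': array([-0.00037335, -0.02161123,  0.06037377]), 'opening': 0.09189258812196643}
side {'fx': 428.61700925868087, 'fy': 428.61700925868087, 'cx': 262.4096975153487, 'cy': 193.63021911023534, 'extrinsics': array([[ 0.9993343 , -0.03231105,  0.01693966, -0.57820396],
       [ 0.01076733,  0.70486208,  0.70926266, -0.01175029],
       [-0.03485714, -0.70860811,  0.70474075, -1.28942099],
       [ 0.        ,  0.        ,  0.        ,  1.        ]])}
top {'fx': 475.68399879598104, 'fy': 475.68399879598104, 'cx': 258.33433444787715, 'cy': 187.9482363390181, 'extrinsics': array([[ 2.81247949e-02, -9.99603977e-01,  9.40262021e-04,
        -1.07398973e-01],
       [ 9.89363424e-01,  2.79709431e-02,  1.42750277e-01,
        -5.86072482e-01],
       [-1.42720045e-01, -3.08456140e-03,  9.89758291e-01,
        -1.45920752e+00],
       [ 0.00000000e+00,  0.00000000e+00,  0.00000000e+00,
         1.00000000e+00]])}
```

View pics/side0.png

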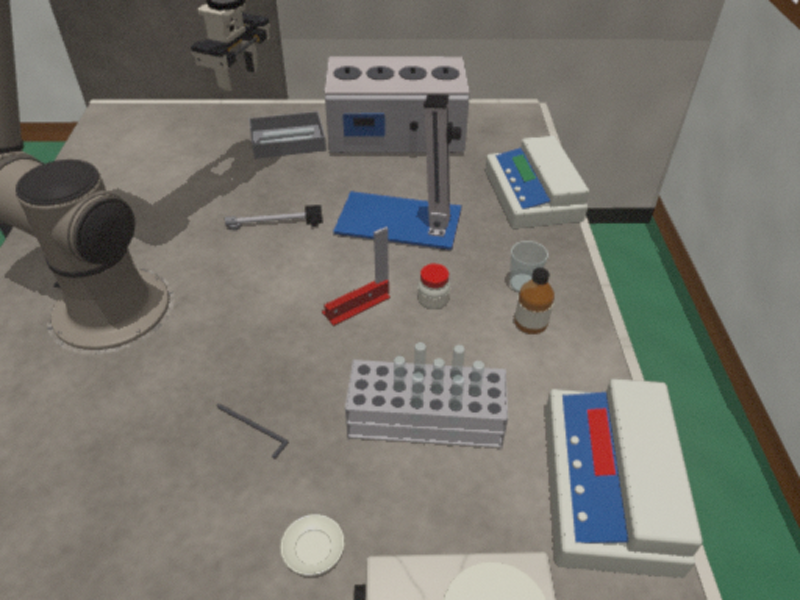

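View pics/top0.png

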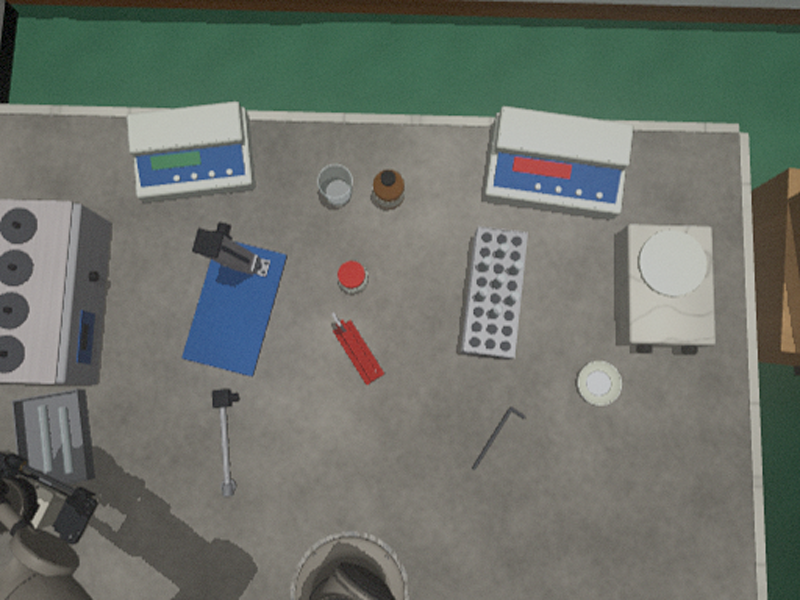

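```bash
cat > h.py <<'E'
import numpy as np,cv2
def proj(c,P):
    P=np.atleast_2d(P);E=c["extrinsics"];q=P@E[:3,:3].T+E[:3,3]
    return np.stack([c["cx"]+c["fx"]*q[:,0]/-q[:,2],c["cy"]+c["fy"]*-q[:,1]/-q[:,2]],1)
def back(c,uv,z):
    E=c["extrinsics"];R=E[:3,:3];o=-R.T@E[:3,3]
    d=R.T@np.array([(uv[0]-c["cx"])/c["fx"],-(uv[1]-c["cy"])/c["fy"],-1])
    return o+d*(z-o[2])/d[2]
def crop(c,x,y,w,h,k,name):
    cv2.imwrite(name,cv2.resize(np.ascontiguousarray(c["frame"][y:y+h,x:x+w,::-1]),(w*k,h*k),interpolation=cv2.INTER_CUBIC))
E
python3 - <<'E'
import pickle
from h import *
d=pickle.load(open("c0.pkl","rb"))
crop(d["top"],110,135,150,115,5,"pics/tcrop.png")
crop(d["side"],200,50,120,165,3,"pics/scrop.png")
for n in d:
    f=d[n]["frame"].astype(int);r,g,b=f[...,0],f[...,1],f[...,2]
    for nm,m in(("blue",(b>r+50)&(b>g+25)),("red",(r>g+60)&(r>b+60))):
        k,l,st,ce=cv2.connectedComponentsWithStats(m.astype(np.uint8))
        for i in range(1,k):
            if st[i,4]>80: print(n,nm,st[i],ce[i])
E
```

```text
side blue [318  95  34  38 452] [334.25221239 115.72566372]
side blue [ 214  123   81   36 1697] [251.51266942 139.97642899]
side blue [ 360  251   41   96 2114] [378.2526017  305.50236518]
side red [269 168  18  15 211] [277.62085308 175.23222749]
side red [208 179  40  20 194] [226.34536082 188.2628866 ]
side red [211 187  38  21 166] [229.6746988  197.12048193]
side red [376 262  18  42 514] [384.32879377 282.81712062]
top blue [ 87  93  70  26 907] [124.41896362 106.2646086 ]
top blue [ 316   98   81   32 1228] [358.68566775 115.22801303]
top blue [ 117  156   66   84 3128] [149.10453964 201.50351662]
top red [328 101  38  13 316] [346.55063291 107.0443038 ]
top red [216 167  17  17 233] [224.33905579 175.04291845]
top red [213 205  33  41 524] [229.53244275 225.53244275]
```

View pics/tcrop.png

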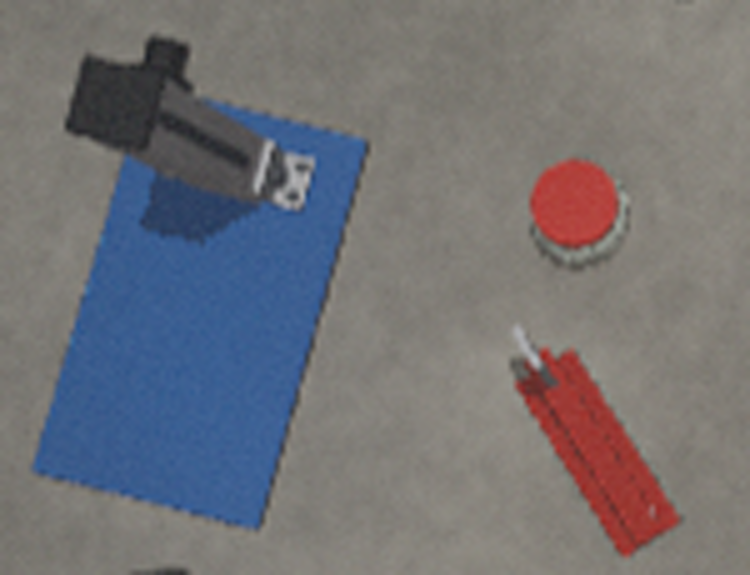

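View pics/scrop.png

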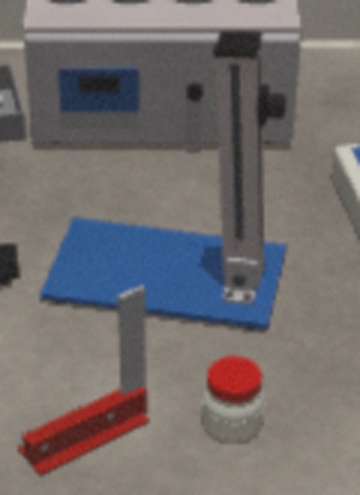

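```bash
cat >> h.py <<'E'
def T(p,P):
    c,s=np.cos(p[2]),np.sin(p[2]);P=np.atleast_2d(np.array(P,float))
    return np.stack([p[0]+c*P[:,0]-s*P[:,1],p[1]+s*P[:,0]+c*P[:,1],P[:,2]],1)
E
cat > fit.py <<'E'
import pickle
from h import *
from scipy.optimize import least_squares
d=pickle.load(open("c0.pkl","rb"))
tc=lambda x,y:np.array([110+(x+.5)/5-.5,135+(y+.5)/5-.5])
sc=lambda x,y:np.array([200+(x+.5)/3-.5,50+(y+.5)/3-.5])
t,s=d["top"],d["side"]
def fit(obs,x0):
    f=lambda p:np.concatenate([(proj(c,T(p,P))[0]-uv) for c,P,uv in obs])
    r=least_squares(f,x0,loss="soft_l1");print(np.round(r.x,4));print(np.round(f(r.x).reshape(-1,2),1).tolist());return r.x
plate=[(t,(.13,-.075,.016),tc(369,143)),(t,(-.13,-.075,.016),tc(260,528)),(t,(-.13,.075,.016),tc(33,470)),
(s,(-.13,.075,.016),sc(75,218)),(s,(-.13,-.075,.016),sc(42,297)),(s,(.13,-.075,.016),sc(268,322)),(s,(.13,.075,.016),sc(287,245))]
pp=fit(plate,[.6,.2,-.2])
pt=fit(plate[:3],[.6,.2,-.2]);fit(plate[3:],[.6,.2,-.2])
sq=[(t,(-.07,.022,.005),tc(628,556)),(t,(-.07,-.022,.005),tc(681,520)),(t,(.062,-.022,.005),tc(575,350)),
(s,(-.07,-.022,0),sc(40,472)),(s,(.062,-.022,.002),sc(147,425)),(s,(.07,0,.16),sc(145,288)),(s,(.042,0,.16),sc(119,294))]
ps=fit(sq,[.5,0,.5]);fit(sq[:3],ps);fit(sq[3:],ps)
pickle.dump((pp,ps),open("pose.pkl","wb"))
E
python3 fit.py
```

```text
[ 0.561   0.2559 -0.218 ]
[[-0.1, -1.5], [-0.2, -0.2], [-0.3, -0.2], [-0.9, 0.3], [-1.0, -0.4], [0.2, 1.5], [-0.1, 0.3]]
[ 0.5592  0.2548 -0.2232]
[[0.3, -0.8], [-0.1, 0.4], [-0.2, 0.2]]
[ 0.5626  0.2584 -0.2132]
[[-0.6, -0.0], [-0.4, -0.8], [0.8, 0.9], [0.2, -0.3]]
[0.476  0.0019 0.5938]
[[-1.1, 0.2], [0.0, -0.0], [-0.6, -0.8], [-0.2, 2.3], [0.9, -0.4], [-0.7, 0.2], [-0.2, 1.7]]
[4.752e-01 2.000e-04 6.022e-01]
[[-0.4, 0.4], [0.7, 0.1], [-0.2, -0.5]]
[0.4759 0.0075 0.5485]
[[-1.0, 0.4], [1.1, -1.0], [-0.1, -0.4], [0.1, 0.8]]
```

```bash
python3 - <<'E'
import pickle
from h import *
d=pickle.load(open("c0.pkl","rb"));t=d["top"]
tc=lambda x,y:np.array([110+(x+.5)/5-.5,135+(y+.5)/5-.5])
b=lambda x,y,z:back(t,tc(x,y),z).round(3)
print("jar",b(575,203,.075))
f=512/800
for q in((478,228),(526,232),(513,357),(460,353)):print("rack",back(t,(q[0]*f,q[1]*f),.085).round(3))
for z in(.3,): print("coltop near edge",b(165,85,z), b(150,150,z), b(68,130,z))
pp=np.array([.5592,.2548,-.2232])
print("corner",T(pp,[.07,0,.016]),"sq tcp",T([.475,.001,.6],[-.012,0,.033]))
# overlays
im=cv2.resize(t["frame"][:,:,::-1],None,fx=3,fy=3,interpolation=cv2.INTER_CUBIC)
def dr(im,c,p,P,col):
    q=((proj(c,T(p,P))+.5)*3-.5).round().astype(int);cv2.polylines(im,[q],True,col,1)
s=d["side"];im2=cv2.resize(s["frame"][:,:,::-1],None,fx=3,fy=3,interpolation=cv2.INTER_CUBIC)
for im_,c in((im,t),(im2,s)):
    dr(im_,c,pp,[(-.13,-.075,.016),(.13,-.075,.016),(.13,.075,.016),(-.13,.075,.016)],(0,255,255))
    ps=[.4753,.001,.600]
    dr(im_,c,ps,[(-.07,-.022,.005),(.062,-.022,.005),(.062,.022,.005),(-.07,.022,.005)],(0,255,0))
    dr(im_,c,ps,[(.07,0,.0),(.07,0,.16),(.042,0,.16),(.042,0,.0)],(255,255,0))
    dr(im_,c,ps,[(-.07,.009,.034),(.042,.009,.034),(.042,-.009,.034),(-.07,-.009,.034)],(255,0,255))
cv2.imwrite("pics/ov.png",np.hstack([im[405:750,330:790],im2[360:705,600:940]]))
E
```

```text
jar [0.621 0.015 0.075]
rack [ 0.719 -0.235  0.085]
rack [ 0.713 -0.33   0.085]
rack [ 0.465 -0.306  0.085]
rack [ 0.47  -0.203  0.085]
coltop near edge [0.64  0.216 0.3  ] [0.605 0.222 0.3  ] [0.614 0.266 0.3  ]
corner [[0.62746359 0.2393054  0.016     ]] sq tcp [[ 0.46509597 -0.00577571  0.033     ]]
```

View pics/ov.png

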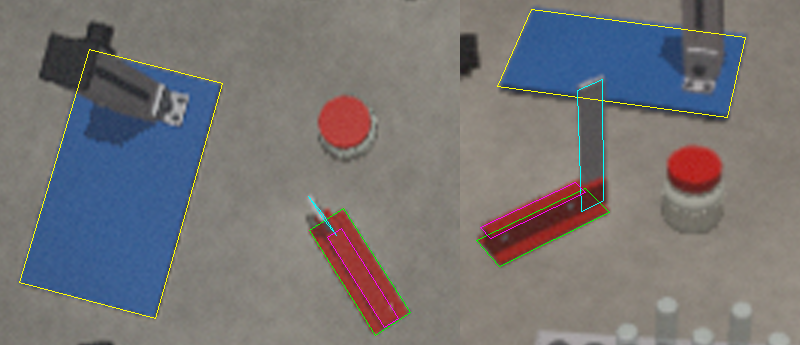

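Call:
{"fn": "send_rows", "kwargs": {"motion": [[[0.03,0,-0.024,-4],[0.06,0,-0.048,-8],[0.09,0,-0.072,-12],[0.12,0,-0.096,-16],[0.15,0,-0.12,-20],[0.18,0,-0.144,-24],[0.21,0,-0.168,-28],[0.24,0,-0.192,-32]]], "gripper": 0.8, "grip_force": 40}}

```text
time: 0.9
tool_pos: [0.3535, 0.207, 0.2512]
tool_rot: [-1.572, 0.001, 0.149]
contact_force: [1.2, -0.5, 0.1]
opening: 0.0738
```

```bash
cat > to.py <<'E'
import sys
from h import *
from cell import sensors
from scipy.spatial.transform import Rotation as Ro
def to(x,y,z,yaw):
    s=sensors.observe();R=Ro.from_euler("xyz",s["tool_rot"]).as_matrix()
    d=R.T@(np.array([x,y,z])-s["tool_pos"])
    cy=np.arctan2(R[1,0],R[0,0])
    print("t",round(s["time"],2),"pos",s["tool_pos"].round(4),"rot",s["tool_rot"].round(4),"F",s["contact_force"].round(1),"op",round(s["opening"],4),"q",s["qpos"].round(2))
    print("shift",d.round(4),"twist",np.degrees(-(yaw-cy)).round(2))
if __name__=="__main__": to(*map(float,sys.argv[1:]))
E
python3 to.py .4654 -.0048 .25 .6
```

```text
t 0.9 pos [0.3535 0.207  0.2512] rot [-1.5719e+00  1.1000e-03  1.4870e-01] F [ 1.2 -0.5  0.1] op 0.0738 q [ 0.34  0.13  1.81 -0.    1.2  -1.38]
shift [ 0.0793  0.0014 -0.226 ] twist -25.86
```

Call:
{"fn": "send_rows", "kwargs": {"motion": [[[0.012,0.001,-0.034,-4],[0.024,0.001,-0.068,-8],[0.036,0.001,-0.102,-12],[0.048,0.001,-0.136,-16],[0.06,0.001,-0.17,-20],[0.072,0.001,-0.204,-24],[0.079,0.001,-0.226,-25.8],[0.079,0.001,-0.226,-25.8]]]}}

```text
time: 1.7
tool_pos: [0.466, -0.0071, 0.2498]
tool_rot: [-1.571, 0.002, 0.596]
contact_force: [-0.1, 0.9, -0.4]
opening: 0.0733
```

```bash
python3 to.py .4654 -.0048 .033 .6; python3 - <<'E'
from h import *
from cell import read_camera
import pickle
d={n:read_camera(n) for n in("side","top")};pickle.dump(d,open("c1.pkl","wb"))
a=cv2.resize(d["top"]["frame"][130:290,150:330,::-1],(540,480))
cv2.imwrite("pics/t1.png",a)
E
```

```text
t 1.7 pos [ 0.466  -0.0071  0.2498] rot [-1.5714  0.0022  0.5963] F [-0.1  0.9 -0.4] op 0.0733 q [-0.18  0.24  1.68 -0.    1.23 -2.35]
shift [0.0013 0.2168 0.0024] twist -0.21
```

View pics/t1.png

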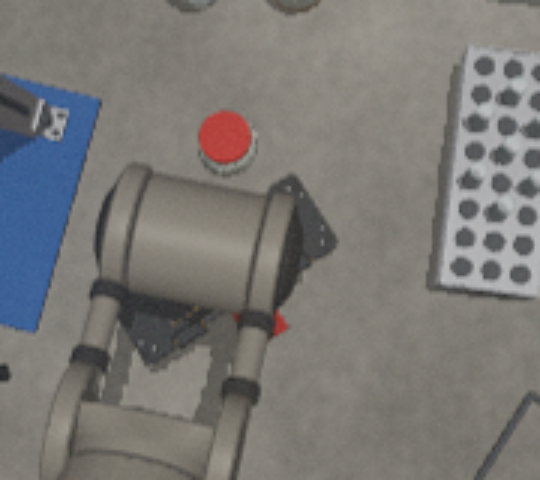

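Call:
{"fn": "send_rows", "kwargs": {"motion": [[[0.001,0.03,0.002,-0.2],[0.001,0.06,0.002,-0.2],[0.001,0.09,0.002,-0.2],[0.001,0.11,0.002,-0.2],[0.001,0.12,0.002,-0.2],[0.001,0.12,0.002,-0.2]]]}}

```text
time: 2.4
tool_pos: [0.4632, -0.0016, 0.1291]
tool_rot: [-1.568, 0.004, 0.602]
contact_force: [-0.3, -0.4, -0.4]
opening: 0.0733
```

```bash
python3 to.py .4654 -.0048 .033 .6; python3 - <<'E'
from h import *
from cell import read_camera
c=read_camera("side")
crop(c,170,60,180,160,4,"pics/s2.png")
E
```

```text
t 2.4 pos [ 0.4632 -0.0016  0.1291] rot [-1.5681  0.004   0.6016] F [-0.3 -0.4 -0.4] op 0.0733 q [-0.17  0.38  1.85 -0.    0.91 -2.34]
shift [ 0.0004  0.0961 -0.0041] twist 0.09
```

View pics/s2.png

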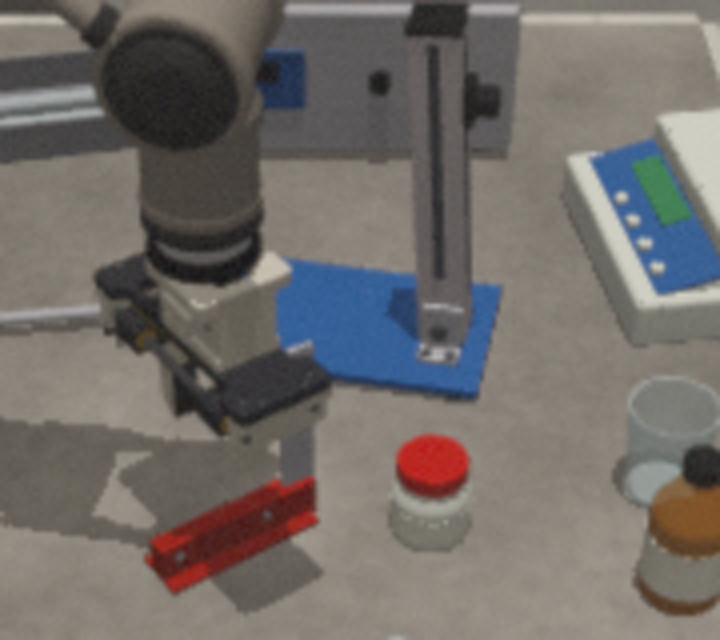

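Call:
{"fn": "send_rows", "kwargs": {"motion": [[[-0.011,0.02,-0.004,0],[-0.011,0.04,-0.004,0],[-0.011,0.06,-0.004,0],[-0.011,0.07,-0.004,0],[-0.011,0.08,-0.004,0],[-0.011,0.08,-0.004,0],[-0.011,0.08,-0.004,0]]]}}

```text
time: 3.15
tool_pos: [0.4574, -0.0115, 0.0506]
tool_rot: [-1.57, 0.002, 0.602]
contact_force: [0.4, 0.5, -0.7]
opening: 0.0735
```

```bash
python3 to.py .4555 -.0116 .033 .6; python3 - <<'E'
from h import *
from cell import read_camera
c=read_camera("side")
crop(c,170,60,180,160,4,"pics/s3.png")
E
python3 to.py .4555 -.0116 .033 .6
```

```text
t 3.15 pos [ 0.4574 -0.0115  0.0506] rot [-1.5702  0.0019  0.6015] F [ 0.4  0.5 -0.7] op 0.0735 q [-0.19  0.51  1.94 -0.    0.69 -2.36]
shift [-0.0016  0.0177  0.0009] twist 0.09
t 3.2 pos [ 0.4575 -0.0115  0.0508] rot [-1.5705  0.0017  0.6015] F [ 0.8 -0.2  1. ] op 0.0737 q [-0.19  0.51  1.94 -0.    0.69 -2.36]
shift [-0.0016  0.0178  0.0011] twist 0.09
```

View pics/s3.png

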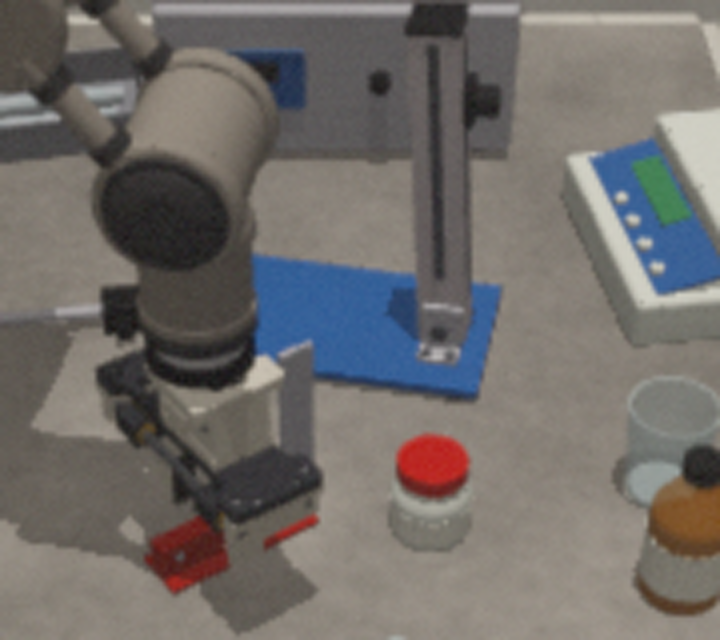

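Call:
{"fn": "send_rows", "kwargs": {"motion": [[[0,0.009,0.001,0],[0,0.017,0.001,0],[0,0.017,0.001,0]]]}}

```text
time: 3.5
tool_pos: [0.4561, -0.0106, 0.0328]
tool_rot: [-1.569, 0.003, 0.602]
contact_force: [-0.6, 0.6, -0.6]
opening: 0.0732
```

Call:
{"fn": "send_rows", "kwargs": {"motion": [[[0,0,0,0],[0,0,0,0],[0,0,0,0],[0,0,0,0],[0,0,0,0],[0,0,0,0]]], "gripper": 0.0, "grip_force": 55}}

```text
time: 4.1
tool_pos: [0.4562, -0.0106, 0.0329]
tool_rot: [-1.569, 0.003, 0.602]
contact_force: [0.7, -0.6, -0.8]
opening: 0.0301
```

Call:
{"fn": "send_rows", "kwargs": {"motion": [[[0,0,0,0],[0,0,0,0],[0,0,0,0]]]}}

```text
time: 4.4
tool_pos: [0.4562, -0.0105, 0.0329]
tool_rot: [-1.569, 0.003, 0.601]
contact_force: [-0.2, -0.8, 0.6]
opening: 0.0176
```

Call:
{"fn": "send_rows", "kwargs": {"motion": [[[0,-0.005,0,0],[0,-0.015,0,0],[0,-0.03,0,0],[0,-0.045,0,0],[0,-0.06,0,0],[0,-0.06,0,0],[0,-0.06,0,0]]]}}

```text
time: 5.1
tool_pos: [0.4562, -0.0105, 0.093]
tool_rot: [-1.569, 0.003, 0.601]
contact_force: [-0.3, -0.9, -5.4]
opening: 0.0179
```

```bash
python3 - <<'E'
from h import *
from cell import read_camera
import pickle
d={n:read_camera(n) for n in("side","top")};pickle.dump(d,open("c2.pkl","wb"))
crop(d["side"],170,60,180,160,4,"pics/s4.png")
E
python3 to.py .4555 -.0116 .033 .6
```

```text
t 5.2 pos [ 0.4557 -0.0104  0.0923] rot [-1.5681  0.004   0.6014] F [ 0.5  0.7 -5.5] op 0.0176 q [-0.19  0.43  1.91 -0.    0.81 -2.36]
shift [-0.0006  0.0593 -0.001 ] twist 0.08
```

View pics/s4.png

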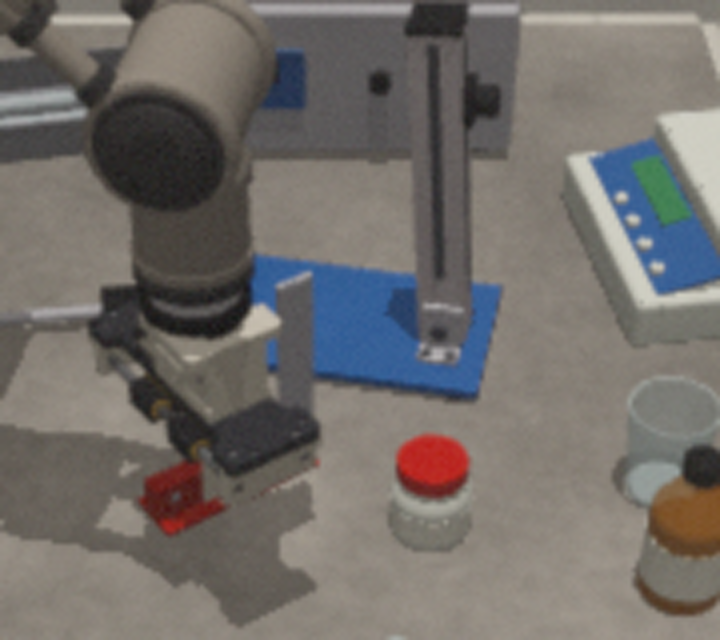

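```bash
python3 to.py .456 .13 .11 .4;python3 to.py .4982 .269 .11 -.22
```

```text
t 5.2 pos [ 0.4557 -0.0104  0.0923] rot [-1.5681  0.004   0.6014] F [ 0.5  0.7 -5.5] op 0.0176 q [-0.19  0.43  1.91 -0.    0.81 -2.36]
shift [ 0.0796 -0.0177  0.1157] twist 11.54
t 5.2 pos [ 0.4557 -0.0104  0.0923] rot [-1.5681  0.004   0.6014] F [ 0.5  0.7 -5.5] op 0.0176 q [-0.19  0.43  1.91 -0.    0.81 -2.36]
shift [ 0.193  -0.0179  0.2064] twist 47.06
```

Call:
{"fn": "send_rows", "kwargs": {"motion": [[[0.005,-0.012,0.007,0],[0.016,-0.018,0.023,2],[0.028,-0.018,0.041,4],[0.04,-0.018,0.058,6],[0.052,-0.018,0.076,8],[0.064,-0.018,0.094,10],[0.08,-0.018,0.115,12],[0.08,-0.018,0.115,12]]]}}

```text
time: 6.0
tool_pos: [0.4561, 0.1319, 0.1094]
tool_rot: [-1.568, 0.006, 0.394]
contact_force: [-0.5, 0.7, -6.6]
opening: 0.018
```

```bash
python3 to.py .4982 .269 .11 -.22
```

```text
t 6.0 pos [0.4561 0.1319 0.1094] rot [-1.5678  0.0057  0.3937] F [-0.5  0.7 -6.6] op 0.018 q [ 0.12  0.43  1.84  0.    0.87 -1.85]
shift [ 0.0914 -0.0008  0.1104] twist 35.16
```

Call:
{"fn": "send_rows", "kwargs": {"motion": [[[0.013,-0.001,0.016,5],[0.026,-0.001,0.032,10],[0.039,-0.001,0.048,15],[0.052,-0.001,0.063,20],[0.065,-0.001,0.079,25],[0.078,-0.001,0.094,30],[0.091,-0.001,0.11,35],[0.091,-0.001,0.11,35]]]}}

```text
time: 6.8
tool_pos: [0.4982, 0.2699, 0.1092]
tool_rot: [-1.571, 0.007, -0.217]
contact_force: [0.4, -0.3, -5.4]
opening: 0.0175
```

```bash
python3 to.py .4982 .269 .06 -.22; python3 - <<'E'
from h import *
from cell import read_camera
import pickle
d={n:read_camera(n) for n in("side","top")};pickle.dump(d,open("c3.pkl","wb"))
crop(d["side"],190,40,130,130,5,"pics/s5.png")
crop(d["top"],100,130,150,120,5,"pics/t5.png")
E
```

```text
t 6.8 pos [0.4982 0.2699 0.1092] rot [-1.5713  0.007  -0.2174] F [ 0.4 -0.3 -5.4] op 0.0175 q [ 0.36  0.57  1.59  0.    0.99 -1.  ]
shift [ 0.0005  0.0492 -0.0008] twist 0.15
```

View pics/s5.png

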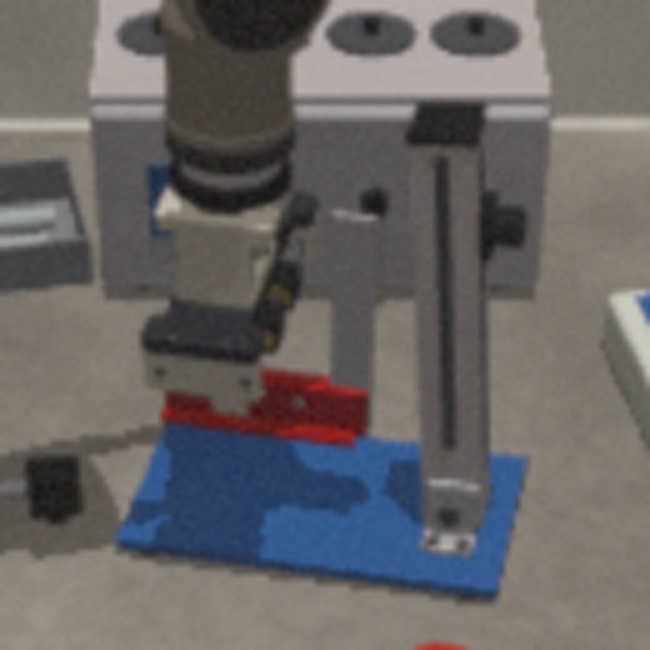

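View pics/t5.png

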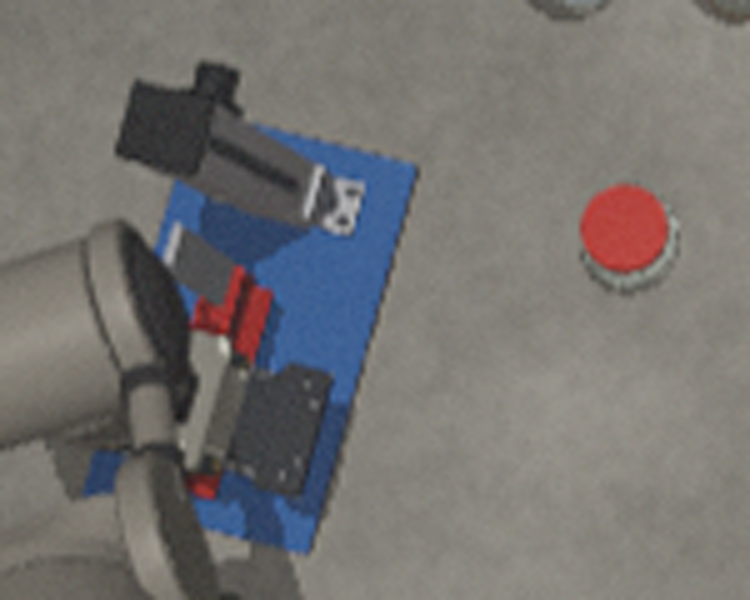

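```bash
python3 - <<'E'
import pickle
from h import *
d=pickle.load(open("c3.pkl","rb"))
yaw=-.2174;tcp=np.array([.4982,.2699]);u=np.array([np.cos(yaw),np.sin(yaw)])
ps=[*(tcp+.023*u),yaw];zb=.0762
out=[]
for n,(x,y,w,h) in(("side",(190,40,130,130)),("top",(100,130,130,115))):
    c=d[n];k=5;im=cv2.resize(np.ascontiguousarray(c["frame"][y:y+h,x:x+w,::-1]),None,fx=k,fy=k,interpolation=cv2.INTER_CUBIC)
    def dr(p,P,col,dz=0):
        P=np.array(P)+[0,0,dz];q=((proj(c,T(p,P))-[x,y]+.5)*k-.5).round().astype(int);cv2.polylines(im,[q],True,col,1)
    dr(ps,[(-.07,-.022,.005),(.062,-.022,.005),(.062,.022,.005),(-.07,.022,.005)],(0,255,0),zb)
    dr(ps,[(.07,0,.0),(.07,0,.16),(.042,0,.16),(.042,0,.0)],(255,255,0),zb)
    pp=[.560,.2553,-.221]
    dr(pp,[(-.13,-.075,.016),(.13,-.075,.016),(.13,.075,.016),(-.13,.075,.016)],(0,255,255))
    dr(pp,[(.07,-.021,.02),(.07,.021,.02),(.07,.021,.15),(.07,-.021,.15)],(0,0,255))
    cv2.imwrite(f"pics/ov_{n}.png",im)
E
```

```text
(no output)
```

View pics/ov_side.png

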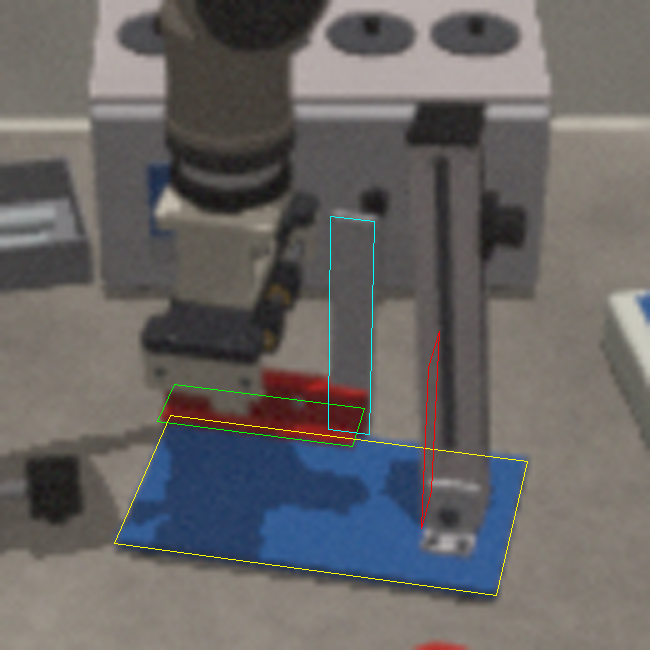

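View pics/ov_top.png

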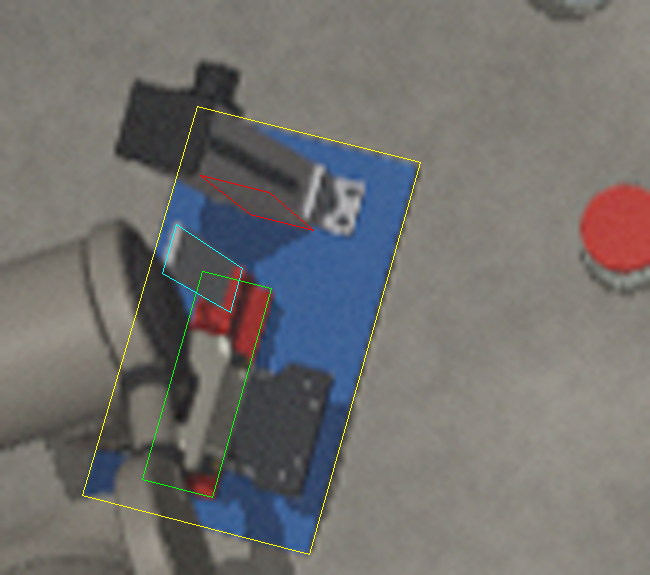

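Call:
{"fn": "send_rows", "kwargs": {"motion": [[[0,0.012,0,0],[0,0.024,0,0],[0,0.036,0,0],[0,0.046,0,0],[0,0.053,0,0],[0,0.055,0,0],[0,0.055,0,0]]]}}

```text
time: 7.6
tool_pos: [0.4968, 0.2679, 0.0538]
tool_rot: [-1.573, 0.009, -0.215]
contact_force: [0.7, -0.0, -4.6]
opening: 0.0177
```

Call:
{"fn": "send_rows", "kwargs": {"motion": [[[0,0.001,0,0],[0,0.003,0,0],[0,0.003,0,0]]]}}

```text
time: 7.9
tool_pos: [0.4968, 0.2679, 0.0509]
tool_rot: [-1.573, 0.008, -0.215]
contact_force: [-0.4, 0.3, -6.0]
opening: 0.0178
```

Call:
{"fn": "send_rows", "kwargs": {"motion": [[[0.006,0,0,0.3],[0.012,0,0,0.3],[0.018,0,0,0.3],[0.02,0,0,0.3],[0.02,0,0,0.3]]]}}

```text
time: 8.4
tool_pos: [0.5168, 0.2634, 0.0506]
tool_rot: [-1.573, 0.008, -0.221]
contact_force: [0.7, -0.2, -5.0]
opening: 0.0174
```

Call:
{"fn": "send_rows", "kwargs": {"motion": [[[0,0.001,0,0],[0,0.002,0,0],[0,0.002,0,0]]]}}

```text
time: 8.7
tool_pos: [0.5166, 0.2635, 0.0491]
tool_rot: [-1.573, 0.008, -0.221]
contact_force: [-3.2, 0.3, -0.1]
opening: 0.0178
```

Call:
{"fn": "send_rows", "kwargs": {"motion": [[[0,0.001,0,0],[0,0.002,0,0],[0,0.002,0,0]]]}}

```text
time: 9.0
tool_pos: [0.5166, 0.2635, 0.0489]
tool_rot: [-1.573, 0.007, -0.221]
contact_force: [-7.0, -3.6, 12.8]
opening: 0.0178
```

```bash
python3 to.py .5168 .2634 .049 -.221; python3 - <<'E'
from cell import sensors
print(sensors.observe()["torque"])
from h import *
from cell import read_camera
import pickle
d={n:read_camera(n) for n in("side","top")};pickle.dump(d,open("c4.pkl","wb"))
crop(d["side"],210,50,100,110,6,"pics/s6.png")
E
```

```text
t 9.0 pos [0.5166 0.2635 0.0489] rot [-1.5729  0.0073 -0.2206] F [-7.  -3.6 12.8] op 0.0178 q [ 0.34  0.67  1.59  0.    0.89 -1.01]
shift [ 0.0002 -0.0001 -0.    ] twist 0.02
[-0.40660565  0.77759304 -0.12167017]
```

View pics/s6.png

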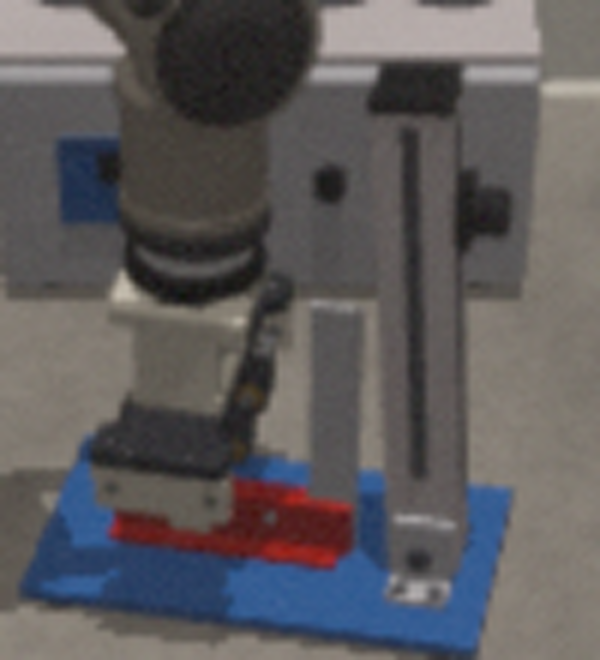

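Call:
{"fn": "send_rows", "kwargs": {"motion": [[[0.001,0.001,0,0],[0.003,0.001,0,0],[0.005,0.001,0,0],[0.007,0.001,0,0],[0.008,0.001,0,0],[0.008,0.001,0,0]]]}}

```text
time: 9.7
tool_pos: [0.5238, 0.2624, 0.0489]
tool_rot: [-1.572, 0.008, -0.22]
contact_force: [-6.9, 0.3, 7.8]
opening: 0.0177
```

Call:
{"fn": "send_rows", "kwargs": {"motion": [[[0.001,0.001,0,0],[0.002,0.001,0,0],[0.003,0.001,0,0],[0.004,0.001,0,0],[0.004,0.001,0,0]]]}}

```text
time: 10.2
tool_pos: [0.5271, 0.2622, 0.0489]
tool_rot: [-1.571, 0.008, -0.22]
contact_force: [-7.2, 0.6, 7.4]
opening: 0.0175
```

```bash
cat > chk.py <<'E'
import sys
from cell import sensors,read_camera
from h import *
s=sensors.observe();print(s["time"],s["tool_pos"].round(4),s["tool_rot"].round(4),s["contact_force"].round(1),s["torque"].round(2))
p=s["tool_pos"];yaw=-.221;u=np.array([np.cos(yaw),np.sin(yaw)])
toe=p[:2]+.093*np.array([np.cos(s["tool_rot"][2]),np.sin(s["tool_rot"][2])])-[.560,.2553]
print("toe plate frame x-70,y",toe@u-.07,toe@[-u[1],u[0]], "F along u",s["contact_force"][:2]@u)
c=read_camera("side");crop(c,240,50,75,110,6,f"pics/{sys.argv[1]}.png")
E
python3 chk.py s7
```

```text
10.2 [0.5271 0.2622 0.0489] [-1.5715  0.0082 -0.2197] [-7.2  0.6  7.4] [0.18 0.78 0.04]
toe plate frame x-70,y -0.010570268884692716 -0.00037831806807529247 F along u -7.179784668622174
```

View pics/s7.png

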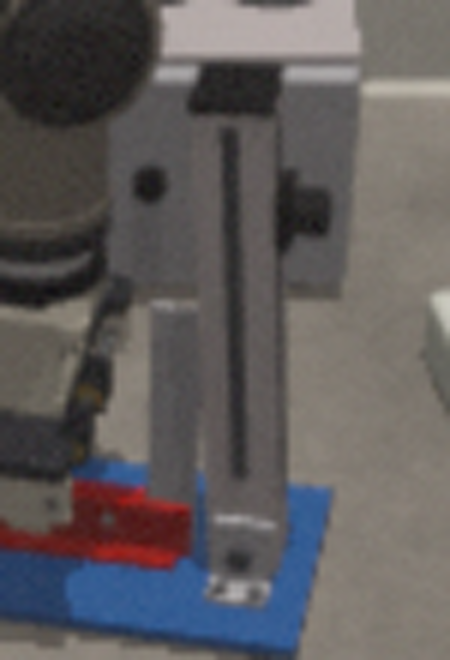

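Call:
{"fn": "send_rows", "kwargs": {"motion": [[[0.001,0.0015,0,0],[0.002,0.0015,0,0],[0.003,0.0015,0,0],[0.004,0.0015,0,0],[0.004,0.0015,0,0]]]}}

```text
time: 10.75
tool_pos: [0.5287, 0.2621, 0.0489]
tool_rot: [-1.572, 0.012, -0.219]
contact_force: [-14.4, 0.6, 15.7]
opening: 0.0174
```

Call:
{"fn": "send_rows", "kwargs": {"motion": [[[0.001,0.0015,0,0],[0.002,0.0015,0,0],[0.003,0.0015,0,0],[0.003,0.0015,0,0]]]}}

```text
time: 11.15
tool_pos: [0.5291, 0.2621, 0.0489]
tool_rot: [-1.573, 0.016, -0.219]
contact_force: [-14.5, 0.3, 17.0]
opening: 0.0176
```

```bash
python3 chk.py s8
```

```text
11.15 [0.5291 0.2621 0.0489] [-1.5726  0.0159 -0.2189] [-14.5   0.3  17. ] [ 0.07  1.79 -0.14]
toe plate frame x-70,y -0.008613181082211964 2.8436573982746037e-05 F along u -14.211960087250532
```

View pics/s8.png

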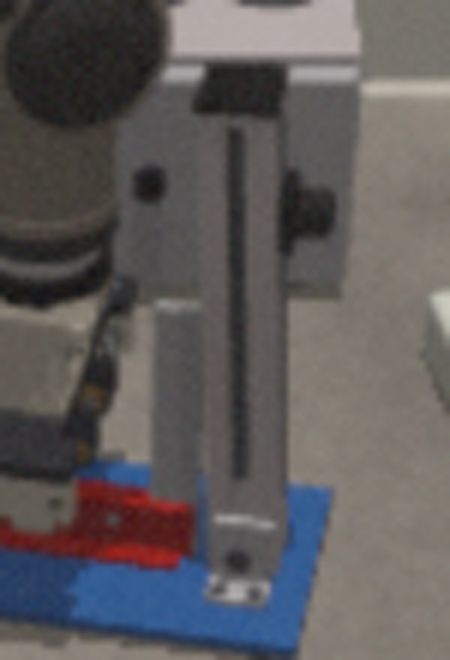

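Call:
{"fn": "send_rows", "kwargs": {"motion": [[[0.001,0.0007,0,0],[0.002,0.0007,0,0],[0.003,0.0007,0,0],[0.004,0.0007,0,0],[0.005,0.0007,0,0],[0.005,0.0007,0,0]]]}}

```text
time: 11.8
tool_pos: [0.5326, 0.2616, 0.0489]
tool_rot: [-1.573, 0.018, -0.219]
contact_force: [-10.1, 1.0, 7.2]
opening: 0.018
```

```bash
python3 chk.py s9
```

```text
11.8 [0.5326 0.2616 0.0489] [-1.5726  0.0178 -0.2185] [-10.1   1.    7.2] [ 0.18  0.89 -0.06]
toe plate frame x-70,y -0.00509056280350105 0.0004068680910097017 F along u -10.103466229228987
```

View pics/s9.png

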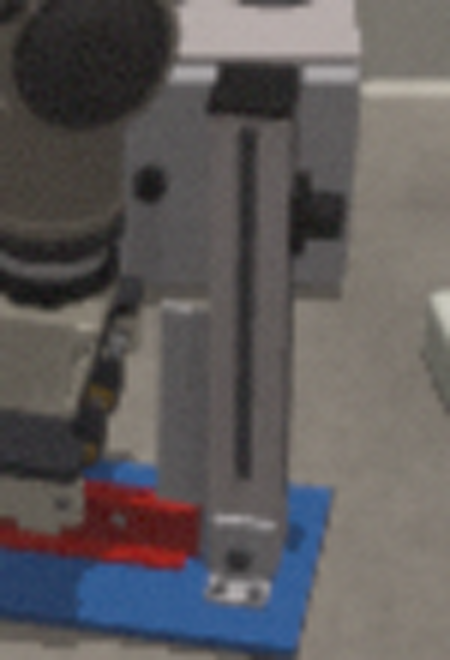

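Call:
{"fn": "send_rows", "kwargs": {"motion": [[[0.001,0.0007,0,0],[0.002,0.0007,0,0],[0.003,0.0007,0,0],[0.0035,0.0007,0,0],[0.0035,0.0007,0,0]]]}}

```text
time: 12.35
tool_pos: [0.5346, 0.2614, 0.0489]
tool_rot: [-1.573, 0.02, -0.218]
contact_force: [-9.5, 0.5, 7.0]
opening: 0.0174
```

```bash
python3 chk.py s10
```

```text
12.35 [0.5346 0.2614 0.0489] [-1.5728  0.0199 -0.2181] [-9.5  0.5  7. ] [ 0.1   0.92 -0.08]
toe plate frame x-70,y -0.003120707929801278 0.0006631865341086469 F along u -9.363352011946542
```

View pics/s10.png

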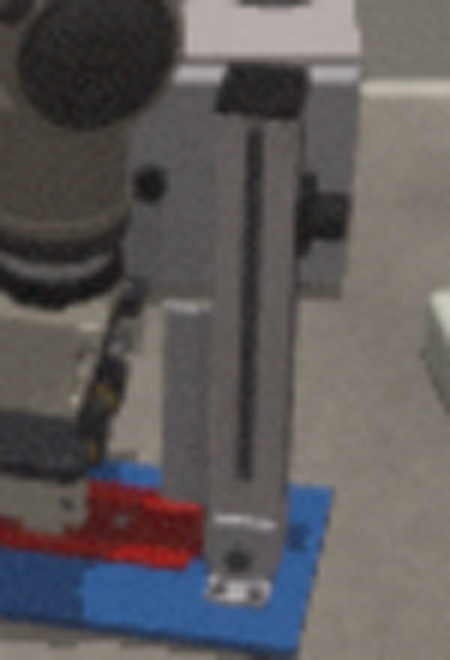

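Call:
{"fn": "send_rows", "kwargs": {"motion": [[[0.001,0.0007,0,0],[0.002,0.0007,0,0],[0.003,0.0007,0,0],[0.003,0.0007,0,0]]]}}

```text
time: 12.8
tool_pos: [0.5362, 0.2612, 0.0489]
tool_rot: [-1.573, 0.022, -0.218]
contact_force: [-9.8, 0.5, 6.8]
opening: 0.0174
```

```bash
cat > col.py <<'E'
import pickle,sys
from cell import read_camera,sensors
from h import *
pp=[.560,.2553,-.221]
def colpts(lean):
    # lean + = past upright (towards +x)
    P=np.array([(x,y,z) for z in(-.018,.262) for x,y in((-.02,-.021),(.02,-.021),(.02,.021),(-.02,.021))])
    c,s=np.cos(lean),np.sin(lean)
    Q=np.stack([c*P[:,0]+s*P[:,2]+.09,P[:,1],-s*P[:,0]+c*P[:,2]+.038],1)
    return T(pp,Q)
if __name__=="__main__":
    d={n:read_camera(n) for n in("side","top")};pickle.dump(d,open("cc.pkl","wb"))
    ims=[]
    for n,(x,y,w,h) in(("side",(262,50,55,95)),("top",(110,140,75,95))):
        c=d[n];k=6
        im=cv2.resize(np.ascontiguousarray(c["frame"][y:y+h,x:x+w,::-1]),None,fx=k,fy=k,interpolation=cv2.INTER_CUBIC)
        for L,col in((0.,(0,255,0)),):
            q=((proj(c,colpts(L))-[x,y]+.5)*k-.5).round().astype(int)
            cv2.polylines(im,[q[:4]],True,col,1);cv2.polylines(im,[q[4:]],True,col,1)
            for i in range(4):cv2.line(im,tuple(map(int,q[i])),tuple(map(int,q[i+4])),col,1)
        ims.append(im)
    cv2.imwrite(f"pics/{sys.argv[1]}.png",np.hstack(ims))
E
python3 col.py k1; python3 chk.py s11
```

```text
12.9 [0.5362 0.2613 0.0489] [-1.573   0.0219 -0.2177] [-9.1  0.8  6.7] [ 0.04  0.85 -0.12]
toe plate frame x-70,y -0.0015740415266942837 0.0008959770736462059 F along u -9.088960961920941
```

View pics/k1.png

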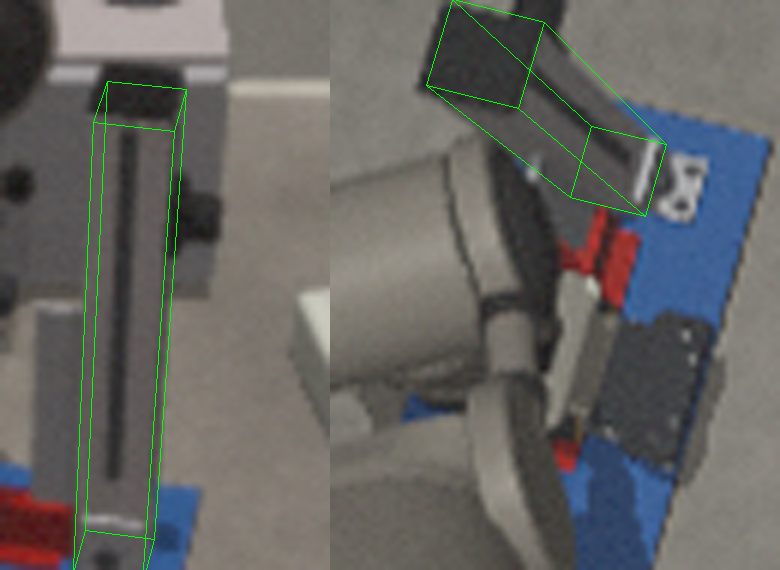

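Call:
{"fn": "send_rows", "kwargs": {"motion": [[[0.001,0.0007,0,0],[0.002,0.0007,0,0],[0.003,0.0007,0,0],[0.003,0.0007,0,0]]]}}

```text
time: 13.35
tool_pos: [0.5372, 0.2611, 0.0489]
tool_rot: [-1.573, 0.025, -0.217]
contact_force: [-10.3, 0.0, 8.6]
opening: 0.0174
```

Call:
{"fn": "send_rows", "kwargs": {"motion": [[[0.001,0.0007,0,0],[0.002,0.0007,0,0],[0.003,0.0007,0,0],[0.003,0.0007,0,0]]]}}

```text
time: 13.75
tool_pos: [0.5373, 0.2612, 0.0489]
tool_rot: [-1.574, 0.03, -0.217]
contact_force: [-13.8, 1.6, 10.4]
opening: 0.0179
```

```bash
python3 col.py k2; python3 chk.py s12
```

```text
13.85 [0.5373 0.2612 0.0489] [-1.5745  0.03   -0.2171] [-14.6   1.2  10.4] [ 0.22  1.64 -0.21]
toe plate frame x-70,y -0.00042918678664735643 0.001144366666257985 F along u -14.509547642208531
```

View pics/k2.png

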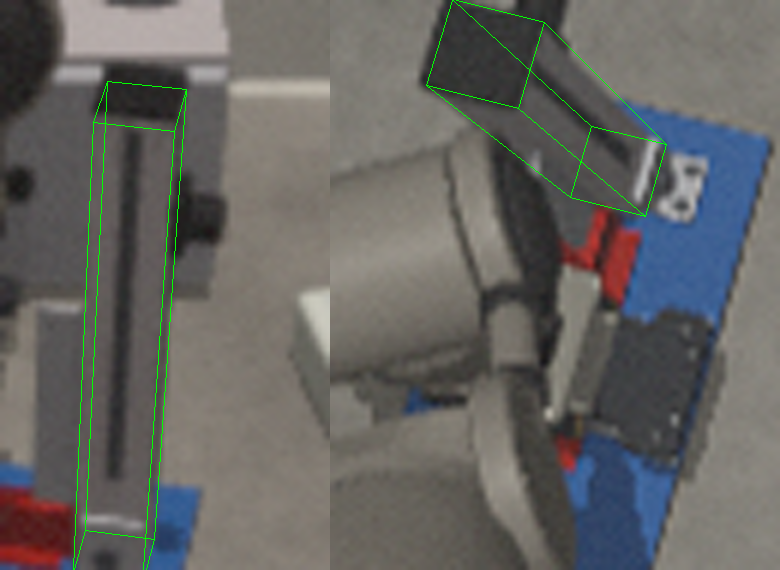

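```bash
python3 - <<'E'
from cell import sensors,read_camera
from h import *
import pickle
fs=[]
for i in range(12):
    fs.append(read_camera("side")["frame"].astype(float)); s=sensors.observe()
    if i%3==2: print(s["time"],s["tool_pos"].round(4),s["tool_rot"].round(4),s["contact_force"].round(1),s["torque"].round(2))
c=read_camera("side");pickle.dump((c,np.mean(fs,0)),open("fin.pkl","wb"))
E
cat > lean.py <<'E'
import pickle
from h import *
from col import colpts,pp
from scipy.optimize import least_squares
from scipy.ndimage import map_coordinates
c,f=pickle.load(open("fin.pkl","rb"));c0=pickle.load(open("c0.pkl","rb"))["side"]
# slot line tracking: dark slot centre per row, near side face y=-.021
def slot(g,rows,ug):
    out=[]
    for r in rows:
        u0=ug(r);xs=np.arange(u0-5,u0+5,.1);v=map_coordinates(g,[np.full_like(xs,r),xs],order=1)
        w=np.clip(np.median(v)-v,0,None)*(abs(xs-u0)<4);out.append((w*xs).sum()/w.sum())
    return np.array(out)
for nm,fr,ua,ub in(("now",f,262+130/6,262+115/6),("start",c0["frame"].astype(float),200+236/3,200+240/3)):
    g=cv2.GaussianBlur(fr.mean(2),(0,0),.7)
    ra,rb=(50+140/6,50+470/6) if nm=="now" else (50+65/3,50+235/3)
    rows=np.arange(ra+1,rb-1);ug=lambda r:ua+(ub-ua)*(r-ra)/(rb-ra)
    for _ in range(2):
        u=slot(g,rows,ug);k=np.polyfit(rows,u,1);ug=lambda r:np.polyval(k,r)
    print(nm,"slope",k[0],"rms",np.std(u-np.polyval(k,rows)))
    def sl(L):
        cc,s=np.cos(L),np.sin(L);P=np.array([(0,-.021,.02),(0,-.021,.24)])
        Q=np.stack([cc*P[:,0]+s*P[:,2]+.09,P[:,1],-s*P[:,0]+cc*P[:,2]+.038],1);q=proj(c,T(pp,Q));return (q[1,0]-q[0,0])/(q[1,1]-q[0,1])
    print("lean",least_squares(lambda L:sl(L[0])-k[0],[0.],x_scale=.01,xtol=1e-12,ftol=1e-14,gtol=1e-14).x)
# blade rear edge / vertical reference: predicted slope upright
E
python3 lean.py
```

```text
14.05 [0.5373 0.2612 0.0489] [-1.5745  0.03   -0.2171] [-14.9   1.1  10.4] [ 0.28  1.65 -0.2 ]
14.2 [0.5373 0.2612 0.0489] [-1.5744  0.03   -0.2171] [-15.5   0.8  10.2] [ 0.26  1.68 -0.14]
14.35 [0.5373 0.2612 0.0489] [-1.5745  0.03   -0.2171] [-14.8   0.4  12. ] [ 0.27  1.68 -0.13]
14.5 [0.5373 0.2612 0.0489] [-1.5744  0.03   -0.2171] [-14.1   0.5  10.4] [ 0.23  1.69 -0.16]
now slope -0.05765686988010154 rms 0.02638723552018256
lean [0.0002991]
start slope 0.027768581958287547 rms 0.05507518666141547
lean [-0.06859774]
```

```bash
python3 - <<'E'
from cell import sensors,read_camera,hand_in
from h import *
c=read_camera("top");cv2.imwrite("pics/tf.png",c["frame"][:,:,::-1])
print(hand_in());s=sensors.observe();print(s["time"],s["tool_pos"].round(4),s["contact_force"].round(1))
E
```

```text
the job is handed in; nothing more can be done
None
the job is handed in; nothing more can be done
```

View pics/tf.png

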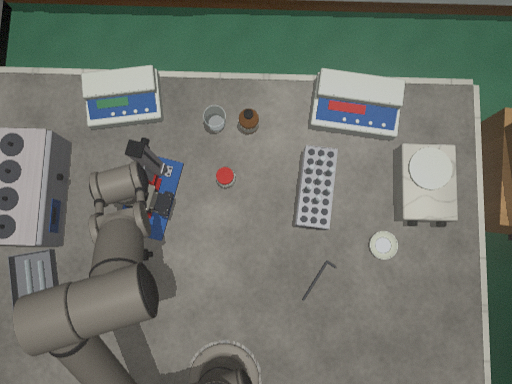

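I picked up the square by its stock, set it flat on the base plate and slid it into the corner until the column stopped the blade. I handed the job in at about 14.6 s, still gripping and pressing; no verdict is reported.

**Last checks before hand-in**
- **Column:** it leans 0.0003 rad from upright in the side camera, against 0.069 rad at the start.
- **Toe:** it is about 0.4 mm short of the corner and 1 mm off the centre line. This comes from the tool position and my camera fit, so it is good to about 2 mm.
- **Stock on plate:** the tool height stayed at 48.9 mm, its pick-up height plus the 16 mm plate, so the stock should be flat. I did not measure the square's own tilt directly.
- **Forces:** about 15 N along the push and 15 N down on the plate. After plate friction, I estimate at least 5 N on the column; this was not measured separately.
- **Other objects:** in the last top picture the jar, beaker, bottle, hex key and dish look unmoved. The arm hides most of the electrode arm there, so I could not confirm that one.

**Disagreement:** the tool itself pitched about 0.03 rad nose-down under the push. The steady height and the upright column indicate the square turned slightly in the pads and did not tilt with it.

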